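Reset the width stop on the board repair jig

ROBOT

A 7-joint arm with a two-finger parallel gripper is mounted at the origin on the work surface. World frame = base frame: x ahead of the robot, y to its left, z up, the work surface at z = 0. Lengths are in m, angles in rad, forces in N, time in s.
With the tool pointing down it reaches from about 0.4 to 0.875 m from the base axis. Payload 19.3 kg.
Tool frame: the origin (TCP) lies at the very end of the fingers, on their centre line; the grasp point (between the pads) lies 19 mm behind it; z points along the fingers, y is the line along which they close (so a half turn about z gives the same grasp; the last joint's range is limited). The gripper opens to 85 mm and grips with 20 to 120 N. Pads are 22 mm wide; open, the fingers measure 114 mm over their backs; the gripper's body (76 mm by 85 mm) begins 54 mm behind the grasp point. The pads swing forward as they close: fully open they stand 13 mm farther back than shut.
Start: joints at [-1.34, 0.521, -0.036, 1.599, 0.021, 1.021, -0.113], TCP at [0.185, 0.597, 0.231] pointing down, gripper open.
Joint ranges: [-2.91, 2.91], [-0.3, 2.13], [-1.5, 1.42], [0.17, 2.43], [-1.26, 4.41], [0.16, 1.93], [-2.52, 2.52]. Speed limits (rad/s): [1.89, 1.89, 2.39, 2.39, 3.01, 3.01, 3.01].

INTERFACE

Orientations are given as [roll, pitch, yaw] about the fixed x, y, z axes, in that order (R = Rz(yaw) Ry(pitch) Rx(roll)).
In Python, from workcell import bot gives the robot as it stands.
- The arm moves only by the tool carry_out, never from a script. Its argument "rows" is a list that holds one entry, the list of rows, each a list of 4 numbers: the shift along the tool's x, y, z in m, then the turn about the tool's z in degrees. In form: [[[x, y, z, twist], ...]]. A call has 1 to 12 rows; each row is the pose to reach, as a shift and turn from the pose commanded when the call began, along the tool's axes at that moment; what a row does not reach only later rows make up. A row lasts 1/12 s, in which the tool goes at most 41.7 mm and 7.16 degrees, less where a joint would pass 70% of its speed; a pose out of reach is approached as far as the arm can. A call with a gripper value outside its range is refused whole. "grip" is the finger opening in m, from 0 to 0.0854, set as the call begins (left out, the last holds). The fingers move at their own pace and stop on an object; "grip_force" is the grip in N (left out, the last holds). Time passes only in rows, so rows that repeat a pose let the fingers close. It gives the time, the measured TCP pose, the force, the opening and the grip force at its end, in the units of the state.
- bot.observe(): the state, without advancing time (a new reading comes with each control period).
- bot.grab_frame(name): name is "side" or "top" or "wrist"; returns a dict with "pixels" (480x640x3 uint8, red, green, blue), "K" (3x3 intrinsics, pixels), "pose" (4x4, takes a point from camera to world coordinates). Camera axes: x right, y down, z forward; pixel columns grow to the right and rows downward; lengths in m; the calibration is good to about 2 mm. A picture is of the moment at which its call begins. There is no depth.
- bot.job_done(): hands the job in; it is judged then, once.
Trained networks look in a picture, given as the dict that the camera call returned (one of the last four; its "shot" number tells which), for a name from the list of things; names that differ only in an ending like _2 or _b are one class to them, and where a whole thing is asked for, a point or a joint stands for the part that bears it (a point fixed in the world has none). Each returns a list of dicts, best first, with "conf" (0 to 1); they miss things now and then, are a little off and sometimes report something else, mostly with a low value. They report only what shows in the picture. A call takes as long as a camera call.
- bot.look_for(picture, label): "position" ([column, row] in pixels, amid what is visible of it).
- bot.regions_of(picture, label): "region" (480x640 bool, what is visible of it) and "position" ([column, row] in pixels, amid what is visible of it).
- bot.spot_point(picture, label): "position" ([column, row] in pixels: a listed point, or the origin of a listed thing).
The state is a dict: "clock": time; "qpos": joint angles; "qd": joint speeds; "joint_efforts": joint torques, N m; "position": TCP position; "tool_rot": TCP orientation; "force": force on the tool from outside, world axes, zero at the start; "moment": the same for the moment, N m; "grip_width": finger opening in m; "finger_force": force on a finger pad.
Only numpy, scipy, OpenCV 4.12 (cv2) and the standard library are available. Lean on these libraries where they do the work, as an engineer would, in place of code of your own. Each camera call takes 0.05 s, during which the arm holds its last target. There are 200 camera calls.

TASK

Set the sloping board jig for the next job: pull the round lock knob straight out to its out position to raise the hold-down bar, lift the sliding stop by its black tab out of its notch, shift it along and drop it fully into the notch in line with the one tall index post on the front ledge, then push the knob fully back in. Let go of everything and leave the multimeter, screwdriver, jar and circuit board where they are.

Things in the scene. Friction and masses are not known exactly. Their poses are not given: they have to be found in the camera images.
- jig: Grey metal board jig, 380 wide x 215 deep, fixed. Origin at bench level; x (level) away from the robot side, y its width, z up. Its deck slopes 35 degrees, rising in +x, facing the robot: in jig axes u (up-slope) = (0.819, 0, 0.574), n (outward normal) = (-0.574, 0, 0.819). All (u, y, n) in mm are from point notch_mid, which is 90 mm above this origin.
- notch_mid (a point): Point on the deck surface under the middle notch, zero of (u, y, n); axes of the jig. A row of rounded steel teeth at u = 0 (tops at n = 13) leaves 5 notches at y = -52, -26, 0, 26, 52, each 14 wide. Fence at y = -85 (u -91 to -21, n to 14). Guide post 12 square at u = 31, y = -85, n to 60. Front ledge at u -108 to -92, n to 10.
- lamp_mid (a point): Centre of the level work-light tube over the deck: diameter 28, 360 long in y, at u = 108, n = 135 (263 mm above the bench), on rods at y = +-184. It bars a gripper coming straight down on knob or tab: come in along -n, tool leaning about 35 degrees, fingers pointing down and away from the robot.
- stop_grip (a point): Grip point in the sliding stop's black tab, a plate 12 thick (y) x 22 (u), standing from n = 22 to 58; this point at u = 0, n = 44 when seated. Pinch across y. Axes x = u, y = jig y, z = n. The stop has a tongue 8 wide below, an ear to u = 36 under the hold-down bar and an aluminium blade 8 wide down-slope to u = -84 (ear and blade n to 22).
- stop_slide (a joint): Position of the stop along jig y (m): 0 at the middle notch, where it starts (within 0.002), limits +-0.058; friction 0.5 N. It cannot pass from notch to notch unless lifted.
- stop_lift (a joint): Lift of the stop along n (m): 0 seated in a notch, limit 0.018; the tongue clears the teeth above 0.011. Its weight and a weak spring (2 to 3 N together) drop it back when let go. With the knob in, the hold-down bar stops it at about 0.002 with the knob's own holding force (forcing it higher would drag the knob out).
- knob_grip (a point): Grip point on the axis of the lock knob's black round head, diameter 28, reaching 11 either side of this point along n, on a 10 mm shaft along n. Knob in: u = 31, y = 125, n = 55. Axes as stop_grip. The knob carries the steel hold-down bar, u 26 to 36, y -67 to 132, n 23.5 to 30 with the knob in; it moves with the knob.
- lock_knob (a joint): Travel of the knob along n (m): 0 fully in (start), 0.020 fully out; stops at both ends. A detent at mid travel snaps past; it stays in or out by itself. Takes about 4 to 10 N to pull or push.
- index: Index post: brass square post 12 x 12, 38 tall with a ridged top, fixed on the front ledge (u = -100), standing along n. Origin at its foot (n = 10); axes of the jig. It is in line with one of the notches at y = -52, -26, 26 or 52, which one varies; the other three places hold flat brass plugs, diameter 12, 3 high.
- multimeter: Bystander: grey multimeter lying on the bench, 150 x 78 x 42, origin under its centre
- screwdriver: Bystander: screwdriver with black handle lying on the bench, 190 long, lies along its x
- flux_jar: Bystander: amber jar with steel lid, diameter 54, 55 high, origin under its centre
- board: Bystander: green circuit board lying on the bench, 100 x 70, parts up to 18 high, origin under its centre

How it is judged:
By the outcome, as a careful person would: the job done as asked, in the order asked, and still so for the second after the job is handed in, with the robot touching nothing.
It also fails if it takes over 46 s, if anything falls off the work surface, if the arm or the gripper's body presses on something with over 40 N, if the wrist force passes 120 N, or if a joint passes its speed limit or range.

## Working session

There is one attempt and no reset: what is moved stays moved. The work goes in short steps, Python scripts to look and compute and a tool call to move; the robot and the scene stay as the last step left them, time stands still between calls to the robot, and variables do not carry over. Pictures are saved under pics/ and viewed, at most 10 in all, crops included, and the job is handed in when it is done.

Besides the shell and the picture viewer there is one more tool, called after "Emit:" as name([rows], argument=value, ...), one row to a line, values as JSON. carry_out: Moves the arm, as the interface text tells. Its arguments: {"type":"object","properties":{"rows":{"type":"array","items":{"type":"array","items":{"type":"array","items":{"type":"number"}}}},"grip":{"type":"number"},"grip_force":{"type":"number"}},"required":["rows"]}

```bash
mkdir -p pics
cat > h.py <<'E'
import numpy as np, cv2
from workcell import bot
from scipy.spatial.transform import Rotation as R
def ray(f,p):
    K=np.array(f["K"]);T=np.array(f["pose"])
    d=T[:3,:3]@np.linalg.solve(K,[p[0],p[1],1]);return T[:3,3],d/np.linalg.norm(d)
def tri(rs):
    A=sum(np.eye(3)-np.outer(d,d) for o,d in rs);b=sum((np.eye(3)-np.outer(d,d))@o for o,d in rs)
    return np.linalg.solve(A,b)
def proj(f,X):
    T=np.array(f["pose"]);c=np.array(f["K"])@(T[:3,:3].T@(np.array(X)-T[:3,3]));return c[:2]/c[2]
E
python3 - <<'E'
from h import *
s=bot.observe();print({k:np.round(v,3) for k,v in s.items()})
F={}
for n in("side","top"):
    f=F[n]=bot.grab_frame(n);cv2.imwrite(f"pics/{n}0.png",f["pixels"][...,::-1]);print(n,np.round(f["pose"],3).tolist())
L=["jig","notch_mid","lamp_mid","stop_grip","knob_grip","index","multimeter","screwdriver","flux_jar","board"]
for l in L:
    q={}
    for n in F:
        r=bot.spot_point(F[n],l)
        if r:q[n]=r[0]
        print(l,n,[(np.round(a["position"],1).tolist(),round(a["conf"],2)) for a in r[:2]])
    if len(q)==2:
        X=tri([ray(F[n],q[n]["position"]) for n in q]);print("   ",np.round(X,4),[np.round(proj(F[n],X)-q[n]["position"],1).tolist() for n in q])
E
```

```text
{'clock': np.float64(0.0), 'qpos': array([-1.34 ,  0.522, -0.036,  1.6  ,  0.021,  1.021, -0.113]), 'qd': array([-0.   ,  0.   ,  0.   , -0.   ,  0.001, -0.001,  0.   ]), 'joint_efforts': array([-0.0000e+00, -9.2707e+01,  1.9800e+00, -3.6995e+01,  1.8000e-02,
        8.0000e-03, -0.0000e+00]), 'position': array([0.185, 0.597, 0.231]), 'tool_rot': array([-3.14 ,  0.   ,  2.841]), 'force': array([-0.299,  0.192,  0.425]), 'moment': array([-0.024,  0.024,  0.028]), 'finger_force': np.float64(0.0), 'grip_width': np.float64(0.085)}
side [[-0.742, 0.479, -0.469, 1.104], [0.671, 0.523, -0.525, 0.589], [-0.006, -0.704, -0.71, 0.933], [0.0, 0.0, 0.0, 1.0]]
top [[0.003, -0.99, 0.144, 0.454], [-1.0, -0.003, 0.001, 0.027], [-0.001, -0.144, -0.99, 1.196], [0.0, 0.0, 0.0, 1.0]]
jig side [([331.0, 271.8], 0.91), ([360.6, 243.1], 0.73)]
jig top [([318.5, 260.8], 0.65)]
    [0.5647 0.0279 0.0116] [[0.0, 0.0], [0.0, -0.0]]
notch_mid side [([332.3, 252.5], 0.85)]
notch_mid top [([318.6, 260.8], 0.6)]
    [0.5593 0.0269 0.0763] [[0.4, 0.0], [0.3, -0.3]]
lamp_mid side [([331.2, 195.8], 0.94)]
lamp_mid to
[... 361 characters left out ...]
-20.2, 13.8]]
index side [([360.8, 246.3], 0.64)]
index top [([314.2, 300.5], 0.43)]
    [0.471  0.0366 0.0415] [[0.5, 0.0], [0.4, -0.3]]
multimeter side [([271.6, 202.0], 0.97)]
multimeter top [([447.8, 283.7], 0.66)]
    [ 0.51   -0.279   0.0046] [[-0.8, -0.2], [-0.7, 0.6]]
screwdriver side [([454.1, 299.6], 0.58)]
screwdriver top [([208.8, 335.9], 0.58)]
    [ 0.3921  0.2807 -0.0065] [[3.8, 0.0], [3.0, -2.3]]
flux_jar side [([423.1, 373.0], 0.59)]
flux_jar top [([186.0, 241.2], 0.79), ([317.3, 245.2], 0.34)]
    [0.6099 0.3492 0.0079] [[-1.2, -0.1], [-0.8, 0.6]]
board side [([227.0, 240.2], 0.75)]
board top [([432.1, 213.4], 0.97)]
    [ 0.683  -0.2499 -0.007 ] [[-0.6, -0.1], [-0.4, 0.4]]
```

Run:
```python
import cv2
a=cv2.imread("pics/side0.png")[150:400,200:500];b=cv2.imread("pics/top0.png")[200:360,180:460]
cv2.imwrite("pics/s1.png",cv2.resize(a,None,fx=2.4,fy=2.4,interpolation=2));cv2.imwrite("pics/t1.png",cv2.resize(b,None,fx=2.8,fy=2.8,interpolation=2))
```

```text
(no output)
```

View pics/s1.png

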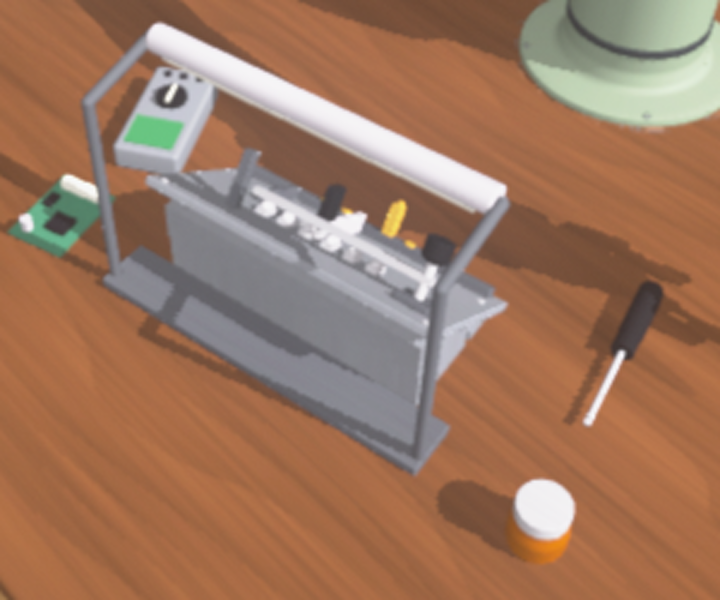

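View pics/t1.png

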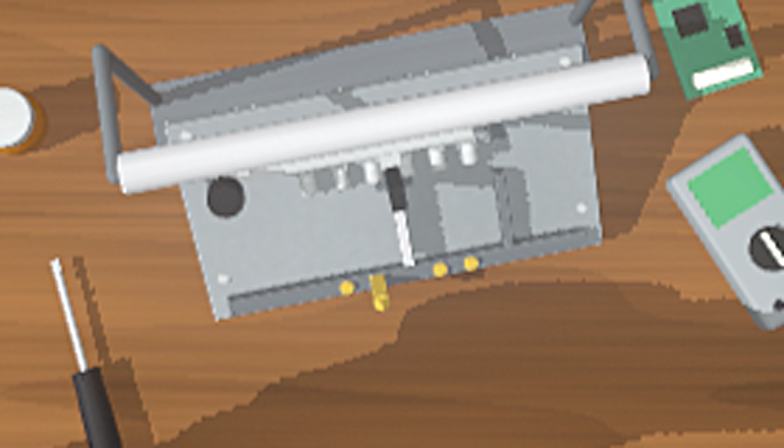

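The pictures show the tall brass post at top-crop (378,290). The flat plugs are at x = 347, 440 and 471, so the post is in line with jig y = +26, one notch towards the knob. The knob head is at top-crop (225,197) and side-crop (437,248). Next I fit the jig pose.

```bash
cat >> h.py <<'E'
def jw(p,u,y,n):  # p: x,y,yaw of jig
    L=np.array([.819152*u-.573576*n,y,.09+.573576*u+.819152*n])
    return np.array([p[0],p[1],0])+R.from_euler('z',p[2]).apply(L)
def toolR(yaw,half=True): # z=-n, y=jig y
    n=np.array([-.573576,0,.819152]);z=-n;y=np.array([0,1,0.])*(-1 if half else 1);x=np.cross(y,z)
    return R.from_euler('z',yaw).as_matrix()@np.column_stack([x,y,z])
E
python3 - <<'E'
from h import *
from scipy.optimize import least_squares
F={n:bot.grab_frame(n) for n in("side","top")}
t=lambda x,y:(x/2.8+180,y/2.8+200); s=lambda x,y:(x/2.4+200,y/2.4+150)
O=[("top",(31,125,66),t(225,197)),("side",(31,125,55),(381.8,254.5)),("top",(0,0,44),(318.7,271)),("side",(0,0,44),(337.7,233.5)),
("top",(108,180,135),t(124,173)),("top",(108,-180,135),t(645,75)),("side",(108,-180,135),s(155,38)),("side",(108,180,135),s(497,195)),
("top",(-100,52,13),t(347,288)),("top",(-100,-26,13),t(440,269)),("top",(-100,-52,13),t(471,263)),("top",(-100,26,48),t(379,304)),("side",(-100,26,48),s(398,203)),("side",(31,-85,60),s(252,153))]
f=lambda p:np.concatenate([proj(F[c],jw(p,*np.array(q)/1000))-m for c,q,m in O])
r=least_squares(f,[.56,.027,.18],loss='soft_l1');p=r.x;print(np.round(p,4).tolist());print(np.round(f(p).reshape(-1,2),1).tolist())
Rg=toolR(p[2])
for h in(0,1):print(R.from_matrix(toolR(p[2],h)).as_euler('xyz'))
print("knob",jw(p,.031,.125,.055),"stop",jw(p,0,0,.044))
for n in(.055,.036):
  print("TCP knob",jw(p,.031,.125,n))
E
```

```text
[0.5633, 0.0285, 0.1937]
[[-0.1, 1.6], [-0.0, -0.8], [1.7, -3.0], [1.0, -0.8], [-1.2, -0.3], [-0.4, -1.1], [-0.5, -1.4], [-0.6, 1.8], [-0.6, -0.4], [-0.5, -0.1], [-0.5, -0.1], [0.7, 0.5], [0.8, -1.6], [-0.2, -2.0]]
[-3.14159265  0.61086491 -2.9478545 ]
[ 3.14159265 -0.61086491  0.19373815]
knob [0.53317129 0.15001758 0.15283422] stop [0.53851002 0.02368188 0.12604269]
TCP knob [0.53317129 0.15001758 0.15283422]
TCP knob [0.54386535 0.15211575 0.13727033]
```

Emit:
carry_out([
  [[0,0,-0.03,0]],
], grip=0.06)

```text
clock: 1.28
position: [0.1846, 0.5949, 0.2569]
tool_rot: [-3.134, 0.001, 2.841]
force: [0.1, -0.7, -0.5]
grip_width: 0.0754
finger_force: 0.0
```

Emit:
carry_out([
  [[-0.04,-0.01,-0.02,-3],[-0.08,-0.02,-0.04,-6],[-0.115,-0.03,-0.055,-9],[-0.15,-0.04,-0.07,-12],[-0.19,-0.05,-0.08,-15],[-0.23,-0.06,-0.09,-18],[-0.27,-0.07,-0.09,-21],[-0.31,-0.08,-0.09,-24],[-0.35,-0.09,-0.09,-28.3],[-0.385,-0.1,-0.09,-28.3],[-0.42,-0.11,-0.09,-28.3],[-0.46,-0.12,-0.09,-28.3]],
])

```text
clock: 2.28
position: [0.59, 0.345, 0.3515]
tool_rot: [3.141, 0.0, -2.948]
force: [0.3, 1.3, 0.2]
grip_width: 0.06
finger_force: 0.0
```

Run:
```python
from h import *
s=bot.observe();print(s["clock"],*[np.round(s[k],3) for k in("qpos","position","tool_rot")])
```

```text
2.2833 [-0.612  0.537 -0.007  1.263  0.003  1.341  1.146] [0.59  0.345 0.352] [ 3.141  0.    -2.948]
```

Emit:
carry_out([
  [[0.015,0.035,-0.01,0],[0.03,0.07,-0.02,0],[0.04,0.105,-0.03,0],[0.05,0.14,-0.05,0],[0.06,0.175,-0.07,0],[0.068,0.205,-0.09,0],[0.068,0.225,-0.12,0],[0.068,0.225,-0.16,0],[0.068,0.225,-0.2,0],[0.068,0.225,-0.24,0],[0.068,0.225,-0.28,0],[0.068,0.225,-0.32,0]],
])

```text
clock: 3.28
position: [0.4617, 0.5328, 0.5951]
tool_rot: [3.117, 0.033, -2.95]
force: [-0.3, -1.2, 0.2]
grip_width: 0.0603
finger_force: 0.0
```

Run:
```python
from h import *
s=bot.observe();print(s["clock"],*[np.round(s[k],3) for k in("qpos","position","tool_rot")])
```

```text
3.2833 [-1.044  0.622  0.321  0.563 -0.199  1.933  0.904] [0.462 0.533 0.595] [ 3.117  0.033 -2.95 ]
```

The tool axes are x = −u and y = +jig y, so my last sideways shift went the wrong way. It also showed the tilt starting at the joint-6 limit. Correcting now.

Emit:
carry_out([
  [[-0.013,-0.037,0.015,0],[-0.026,-0.074,0.03,0],[-0.039,-0.111,0.045,0],[-0.052,-0.148,0.06,0],[-0.065,-0.185,0.075,0],[-0.078,-0.222,0.09,0],[-0.091,-0.259,0.1,0],[-0.104,-0.296,0.11,0],[-0.117,-0.333,0.12,0],[-0.13,-0.37,0.13,0],[-0.143,-0.405,0.14,0],[-0.157,-0.434,0.145,0]],
])

```text
clock: 4.28
position: [0.7028, 0.1384, 0.4423]
tool_rot: [3.118, 0.029, -2.95]
force: [-0.7, 1.6, 0.3]
grip_width: 0.0598
finger_force: 0.0
```

Run:
```python
from h import *
s=bot.observe();print(s["clock"],*[np.round(s[k],3) for k in("qpos","position","tool_rot")])
```

```text
4.2833 [-0.44   0.584  0.349  1.014 -0.214  1.544  1.617] [0.703 0.138 0.442] [ 3.118  0.029 -2.95 ]
```

Emit:
carry_out([
  [[0,0,-0.04,0],[0,0,-0.08,0],[0,0,-0.12,0],[0,0,-0.16,0],[0,0,-0.2,0],[0,0,-0.24,0],[0,0,-0.28,0],[0,0,-0.32,0]],
])

```text
clock: 4.95
position: [0.6576, 0.1324, 0.6505]
tool_rot: [3.124, 0.112, -2.945]
force: [1.8, -0.1, -1.5]
grip_width: 0.0602
finger_force: 0.0
```

Run:
```python
from h import *
s=bot.observe();print(s["clock"],*[np.round(s[k],3) for k in("qpos","position","tool_rot")],toolR(.1937,False)[:,2],R.from_euler('xyz',s["tool_rot"]).as_matrix()[:,2])
```

```text
4.95 [-0.304  0.509  0.056  0.588 -0.041  1.932  1.495] [0.658 0.132 0.651] [ 3.124  0.112 -2.945] [ 0.5628494   0.11040822 -0.819152  ] [ 0.10625966  0.03876196 -0.99358261]
```

Emit:
carry_out([
  [[-0.03,0,-0.02,0],[-0.06,0,-0.04,0],[-0.09,0,-0.06,0],[-0.12,0,-0.08,0],[-0.15,0,-0.1,0],[-0.18,0,-0.12,0],[-0.21,0,-0.14,0],[-0.24,0,-0.16,0],[-0.27,0,-0.18,0],[-0.3,0,-0.2,0]],
])

```text
clock: 5.78
position: [0.7187, 0.1445, 0.6353]
tool_rot: [3.122, 0.16, -2.945]
force: [-0.1, -0.5, -0.3]
grip_width: 0.0599
finger_force: 0.0
```

Run:
```python
from h import *
s=bot.observe();print(s["clock"],*[np.round(s[k],3) for k in("qpos","position","tool_rot")],R.from_euler('xyz',s["tool_rot"]).as_matrix()[:,2])
```

```text
5.7833 [-0.357  0.651  0.34   0.414 -0.255  1.933  1.559] [0.719 0.145 0.635] [ 3.122  0.16  -2.945] [ 0.15234468  0.05013886 -0.98705481]
```

Emit:
carry_out([
  [[0.02,0,-0.1,0],[0.04,0,-0.2,0],[0.06,0,-0.3,0]],
])

```text
clock: 6.03
position: [0.65, 0.1291, 0.6953]
tool_rot: [3.122, 0.194, -2.946]
force: [1.0, -0.9, -0.1]
grip_width: 0.0599
finger_force: 0.0
```

Emit:
carry_out([
  [[0.02,0,-0.1,0],[0.04,0,-0.2,0],[0.06,0,-0.3,0]],
])

```text
clock: 6.28
position: [0.5842, 0.1144, 0.7417]
tool_rot: [3.121, 0.233, -2.947]
force: [-0.5, -1.0, 1.8]
grip_width: 0.0601
finger_force: 0.0
```

Run:
```python
from h import *
s=bot.observe();print(s["clock"],*[np.round(s[k],3) for k in("qpos","position","tool_rot")],R.from_euler('xyz',s["tool_rot"]).as_matrix()[:,2])
```

```text
6.2833 [-0.474  0.337  0.376  0.656 -0.168  1.933  1.558] [0.584 0.114 0.742] [ 3.121  0.233 -2.947] [ 0.22234269  0.06509178 -0.97279329]
```

Emit:
carry_out([
  [[-0.04,0,-0.1,0],[-0.08,0,-0.2,0],[-0.12,0,-0.3,0]],
])

```text
clock: 6.53
position: [0.5767, 0.1125, 0.7646]
tool_rot: [3.12, 0.278, -2.947]
force: [-0.3, 0.4, -0.7]
grip_width: 0.0602
finger_force: 0.0
```

Emit:
carry_out([
  [[-0.04,0,-0.1,0],[-0.08,0,-0.2,0],[-0.12,0,-0.3,0]],
])

```text
clock: 6.78
position: [0.5652, 0.1092, 0.7886]
tool_rot: [3.12, 0.324, -2.949]
force: [0.2, -0.3, -0.1]
grip_width: 0.0601
finger_force: 0.0
```

Emit:
carry_out([
  [[0,0,-0.3,0]],
])

```text
clock: 6.87
position: [0.5494, 0.1065, 0.8012]
tool_rot: [3.12, 0.343, -2.948]
force: [1.3, 1.5, -0.5]
grip_width: 0.0597
finger_force: 0.0
```

Emit:
carry_out([
  [[0,0,-0.3,0]],
])

```text
clock: 6.95
position: [0.5298, 0.1013, 0.8197]
tool_rot: [3.119, 0.375, -2.95]
force: [-1.0, 0.3, 1.6]
grip_width: 0.0598
finger_force: 0.0
```

Run:
```python
from h import *
s=bot.observe();print(s["clock"],*[np.round(s[k],3) for k in("qpos","position","tool_rot")],R.from_euler('xyz',s["tool_rot"]).as_matrix()[:,2])
```

```text
6.95 [-0.611  0.213  0.516  0.643 -0.162  1.932  1.556] [0.53  0.101 0.82 ] [ 3.119  0.375 -2.95 ] [ 0.35545275  0.09169031 -0.93018613]
```

Emit:
carry_out([
  [[-0.1,0,-0.3,0]],
])

```text
clock: 7.03
position: [0.5211, 0.0981, 0.8372]
tool_rot: [3.117, 0.411, -2.952]
force: [-0.7, -0.2, 0.8]
grip_width: 0.06
finger_force: 0.0
```

Emit:
carry_out([
  [[-0.1,0,-0.3,0]],
])

```text
clock: 7.12
position: [0.5145, 0.0969, 0.8517]
tool_rot: [3.117, 0.442, -2.952]
force: [1.1, 0.8, 1.1]
grip_width: 0.0601
finger_force: 0.0
```

Emit:
carry_out([
  [[-0.1,0,-0.3,0]],
])

```text
clock: 7.2
position: [0.5066, 0.095, 0.866]
tool_rot: [3.116, 0.472, -2.952]
force: [-0.6, 0.0, 0.2]
grip_width: 0.06
finger_force: 0.0
```

Emit:
carry_out([
  [[-0.1,0,-0.3,0]],
])

```text
clock: 7.28
position: [0.4976, 0.0926, 0.8805]
tool_rot: [3.116, 0.503, -2.953]
force: [-0.3, -0.3, 0.3]
grip_width: 0.0602
finger_force: 0.0
```

Emit:
carry_out([
  [[-0.1,0,-0.3,0]],
])

```text
clock: 7.37
position: [0.4878, 0.09, 0.8949]
tool_rot: [3.115, 0.534, -2.954]
force: [0.8, 1.5, 1.1]
grip_width: 0.0601
finger_force: 0.0
```

Run:
```python
from h import *
s=bot.observe();print(s["clock"],*[np.round(s[k],3) for k in("qpos","position","tool_rot")],R.from_euler('xyz',s["tool_rot"]).as_matrix()[:,2])
```

```text
7.3667 [-0.799  0.134  0.713  0.569 -0.162  1.932  1.552] [0.488 0.09  0.895] [ 3.115  0.534 -2.954] [ 0.49481075  0.1212328  -0.86050272]
```

Emit:
carry_out([
  [[-0.1,0,-0.3,0]],
])

```text
clock: 7.45
position: [0.4772, 0.0872, 0.9091]
tool_rot: [3.114, 0.564, -2.955]
force: [-0.4, 0.8, 0.3]
grip_width: 0.0597
finger_force: 0.0
```

Emit:
carry_out([
  [[-0.1,0,-0.3,0]],
])

```text
clock: 7.53
position: [0.466, 0.0842, 0.923]
tool_rot: [3.112, 0.595, -2.957]
force: [-0.8, 1.0, 0.9]
grip_width: 0.0601
finger_force: 0.0
```

Emit:
carry_out([
  [[0,0,0.03,0],[0,0,0.06,0]],
])

```text
clock: 7.7
position: [0.4994, 0.091, 0.8739]
tool_rot: [3.112, 0.599, -2.958]
force: [2.1, -0.8, 0.1]
grip_width: 0.0601
finger_force: 0.0
```

```bash
cat >> h.py <<'E'
P=[.5633,.0285,.1937]
def goto(tgt,tip): # shift in tool axes to bring point tip (m behind TCP) to world tgt
    s=bot.observe();M=R.from_euler('xyz',s["tool_rot"]).as_matrix()
    print("clk",round(float(s["clock"]),2),"tcp",np.round(s["position"],4),"rot",np.round(s["tool_rot"],3))
    return M.T@(np.array(tgt)+M[:,2]*tip-s["position"]),M
def juyn(X):
    d=R.from_euler('z',-P[2]).apply(np.array(X)-[P[0],P[1],.09]);return np.array([.819152*d[0]+.573576*d[2],d[1],-.573576*d[0]+.819152*d[2]])
E
python3 - <<'E'
from h import *
d,M=goto(jw(P,.031,.125,.055),.019);print(np.round(d,4));T=toolR(P[2],False)
print(np.degrees(R.from_matrix(M.T@T).as_rotvec()),np.round(juyn(bot.observe()["position"]),3),np.round(bot.observe()["qpos"],2))
E
```

```text
clk 7.7 tcp [0.4994 0.091  0.8739] rot [ 3.112  0.599 -2.958]
[0.3702 0.0337 0.6405]
[ 1.34042617 -0.67368849 -0.49166938] [0.408 0.074 0.671] [-1.14  0.01  0.85  0.79  0.03  1.75  1.48]
```

Emit:
carry_out([
  [[0.023,0.002,0.032,0],[0.046,0.004,0.064,0],[0.07,0.006,0.096,0],[0.093,0.008,0.128,0],[0.116,0.01,0.16,0],[0.14,0.013,0.192,0],[0.163,0.015,0.224,0],[0.186,0.017,0.256,0],[0.21,0.019,0.288,0],[0.233,0.021,0.32,0],[0.256,0.023,0.352,0],[0.28,0.025,0.384,0]],
], grip=0.05)

```text
clock: 8.7
position: [0.4744, 0.1244, 0.3987]
tool_rot: [3.111, 0.594, -2.957]
force: [2.5, 2.3, 0.8]
grip_width: 0.0502
finger_force: 0.0
```

Run:
```python
from h import *
d,M=goto(jw(P,.031,.125,.055),.019);print(np.round(d,4));T=toolR(P[2],False)
print(np.degrees(R.from_matrix(M.T@T).as_rotvec()),np.round(juyn(bot.observe()["position"]),3),np.round(bot.observe()["qpos"],2))
```

```text
clk 8.7 tcp [0.4744 0.1244 0.3987] rot [ 3.111  0.594 -2.957]
[0.0858 0.0071 0.258 ]
[ 1.45465481 -0.9582936  -0.43274422] [0.121 0.111 0.292] [-0.98 -0.21  0.43  2.17  0.43  0.63  0.95]
```

Emit:
carry_out([
  [[0.03,0.002,0.02,0],[0.055,0.004,0.045,0],[0.075,0.006,0.075,0],[0.086,0.007,0.105,0],[0.086,0.007,0.13,-0.5],[0.086,0.007,0.14,-0.5],[0.086,0.007,0.14,-0.5]],
])

```text
clock: 9.28
position: [0.4761, 0.1341, 0.245]
tool_rot: [3.132, 0.598, -2.941]
force: [-0.5, -0.3, -0.2]
grip_width: 0.0502
finger_force: 0.0
```

Run:
```python
from h import *
d,M=goto(jw(P,.031,.125,.055),.019);print(np.round(d,4));T=toolR(P[2],False)
print(np.degrees(R.from_matrix(M.T@T).as_rotvec()),np.round(juyn(bot.observe()["position"]),3),np.round(bot.observe()["qpos"],2))
f=bot.grab_frame("wrist");cv2.imwrite("pics/w1.png",f["pixels"][...,::-1])
for q in ((.031,.125,.066),(0,0,.058)):print(proj(f,jw(P,*q)))
for l in("knob_grip","stop_grip"):
  r=bot.spot_point(f,l);print(l,[(a["position"],a["conf"]) for a in r[:2]])
for q in ((.031,.125,.055),(0,0,.044)):print(proj(f,jw(P,*q)))
```

```text
clk 9.28 tcp [0.4761 0.1341 0.245 ] rot [ 3.132  0.598 -2.941]
[0.003  0.0031 0.1285]
[ 0.79032658 -0.76572004  0.3242528 ] [0.035 0.12  0.164] [-0.53  0.09  0.04  2.39  1.09  0.17  0.24]
[328.00026175 236.28938157]
[138.0989454  187.77751865]
knob_grip [([326.4, 233.9], 0.85)]
stop_grip [([150.0, 184.1], 0.57)]
[327.60925387 231.68154025]
[147.22505727 184.35665787]
```

View pics/w1.png

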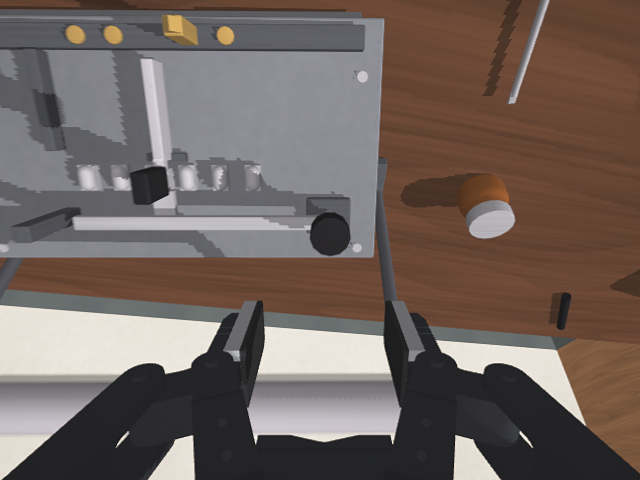

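Wrist view: knob head at (330,234), within 2 px of the fitted projection. The post at (180,30) lies one notch to the +y side of the stop at (150,185). Going in on the knob.

Emit:
carry_out([
  [[0.002,0.002,0.025,0.3],[0.003,0.003,0.05,0.3],[0.003,0.003,0.075,0.3],[0.003,0.003,0.1,0.3],[0.003,0.003,0.115,0.3],[0.003,0.003,0.125,0.3],[0.003,0.003,0.125,0.3]],
])

```text
clock: 10.02
position: [0.5431, 0.1523, 0.141]
tool_rot: [3.129, 0.601, -2.947]
force: [-0.6, -0.5, -0.0]
grip_width: 0.0503
finger_force: 0.0
```

Run:
```python
from h import *
d,M=goto(jw(P,.031,.125,.055),.019);print(np.round(d,4));T=toolR(P[2],False)
print(np.degrees(R.from_matrix(M.T@T).as_rotvec()),np.round(juyn(bot.observe()["position"]),4),np.round(bot.observe()["qpos"],2))
```

```text
clk 10.02 tcp [0.5431 0.1523 0.141 ] rot [ 3.129  0.601 -2.947]
[ 0.0017 -0.0002  0.0034]
[ 0.76388105 -0.54376175  0.05868083] [0.0326 0.1254 0.0394] [-0.2   0.44 -0.32  2.33  2.21  0.33 -0.83]
```

Emit:
carry_out([
  [[0.001,0,0.002,0],[0.001,0,0.002,0],[0.001,0,0.002,0],[0.001,0,0.002,0],[0.001,0,0.002,0],[0.001,0,0.002,0]],
], grip=0.01, grip_force=50)

```text
clock: 10.52
position: [0.5405, 0.1523, 0.1399]
tool_rot: [3.13, 0.597, -2.944]
force: [-4.5, 6.3, -7.5]
grip_width: 0.026
finger_force: 49.3
```

Emit:
carry_out([
  [[0,0,-0.004,0],[0,0,-0.008,0],[0,0,-0.012,0],[0,0,-0.016,0],[0,0,-0.02,0],[0,0,-0.022,0],[0,0,-0.022,0],[0,0,-0.022,0]],
])

```text
clock: 11.18
position: [0.5289, 0.1498, 0.1574]
tool_rot: [3.129, 0.597, -2.945]
force: [20.1, 12.7, -41.2]
grip_width: 0.0256
finger_force: 55.8
```

Run:
```python
from h import *
d,M=goto(jw(P,.031,.125,.075),.019);print(np.round(d,4));s=bot.observe()
print(np.round(juyn(s["position"]),4),np.round(s["qpos"],2),s["force"],s["grip_width"],s["finger_force"])
```

```text
clk 11.18 tcp [0.5289 0.1498 0.1574] rot [ 3.129  0.597 -2.945]
[-0.0007 -0.0004  0.0052]
[0.0301 0.1256 0.0612] [-0.23  0.38 -0.28  2.35  2.15  0.29 -0.79] [ 20.13632121  12.73112026 -41.2111851 ] 0.025621066310059375 55.77612672932446
```

Emit:
carry_out([
  [[0,0,0.002,0],[0,0,0.002,0],[0,0,0.002,0],[0,0,0.002,0]],
], grip=0.05)

```text
clock: 11.52
position: [0.5313, 0.1491, 0.1568]
tool_rot: [3.129, 0.601, -2.948]
force: [1.0, 0.4, -0.3]
grip_width: 0.0501
finger_force: 0.0
```

Emit:
carry_out([
  [[0,0,-0.03,0],[0,0,-0.06,0],[0.01,-0.02,-0.075,0],[0.02,-0.055,-0.08,0],[0.03,-0.09,-0.08,0],[0.03,-0.12,-0.08,0],[0.03,-0.125,-0.08,0]],
])

```text
clock: 12.1
position: [0.4855, 0.0725, 0.2053]
tool_rot: [3.132, 0.593, -2.945]
force: [0.9, 0.7, 0.1]
grip_width: 0.05
finger_force: 0.0
```

Run:
```python
from h import *
d,M=goto(jw(P,0,0,.044),.019);print(np.round(d,4));s=bot.observe();T=toolR(P[2],False)
print(np.degrees(R.from_matrix(M.T@T).as_rotvec()),np.round(juyn(s["position"]),4),np.round(s["qpos"],2))
f=bot.grab_frame("wrist");cv2.imwrite("pics/w2.png",f["pixels"][...,::-1])
for q in ((.031,.125,.055),(.031,.125,.075),(0,0,.044)):print(proj(f,jw(P,*q)))
for l in("knob_grip","stop_grip"):
  r=bot.spot_point(f,l);print(l,[(a["position"],a["conf"]) for a in r[:2]])
```

```text
clk 12.1 tcp [0.4855 0.0725 0.2053] rot [ 3.132  0.593 -2.945]
[ 0.0091 -0.0591  0.1079]
[ 0.64579476 -1.01361061  0.14576849] [0.0105 0.0582 0.1333] [ 0.16  0.2  -0.52  2.42  1.9   0.16 -0.4 ]
[426.45259918 283.07034676]
[435.617297  296.8223033]
[230.47902703 232.16370438]
knob_grip [([434.3, 298.2], 0.67), ([542.5, 216.8], 0.21)]
stop_grip [([231.8, 231.8], 0.9), ([543.4, 218.7], 0.17)]
```

View pics/w2.png

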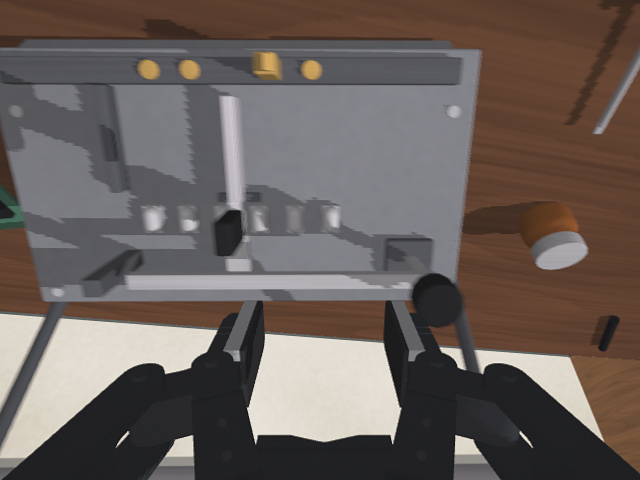

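The knob is out: head at (434,298), against a projected out position of (436,297). The tab is at (231,232). Moving to it.

Emit:
carry_out([
  [[0.003,-0.015,0.015,0],[0.006,-0.03,0.03,0],[0.009,-0.045,0.045,0],[0.009,-0.055,0.055,0],[0.009,-0.059,0.06,0],[0.009,-0.059,0.06,0]],
])

```text
clock: 12.75
position: [0.5229, 0.0209, 0.1483]
tool_rot: [3.131, 0.59, -2.946]
force: [-1.0, 0.7, 0.5]
grip_width: 0.0498
finger_force: 0.0
```

Run:
```python
from h import *
d,M=goto(jw(P,0,0,.044),.019);print(np.round(d,4));s=bot.observe();T=toolR(P[2],False)
print(np.degrees(R.from_matrix(M.T@T).as_rotvec()),np.round(juyn(s["position"]),4),np.round(s["qpos"],2))
```

```text
clk 12.75 tcp [0.5229 0.0209 0.1483] rot [ 3.131  0.59  -2.946]
[-0.0007 -0.0006  0.0463]
[ 0.66779489 -1.17685015  0.06470922] [-0.0002  0.0003  0.0713] [ 0.45  0.43 -0.68  2.38  2.3   0.28 -0.59]
```

Emit:
carry_out([
  [[-0.001,-0.001,0.015,0],[-0.001,-0.001,0.03,0],[-0.001,-0.001,0.038,0],[-0.001,-0.001,0.043,0],[-0.001,-0.001,0.043,0]],
])

```text
clock: 13.17
position: [0.5472, 0.0259, 0.1138]
tool_rot: [3.131, 0.591, -2.945]
force: [-1.4, 0.7, 0.4]
grip_width: 0.05
finger_force: 0.0
```

Emit:
carry_out([
  [[0,0,0,0],[0,0,0,0],[0,0,0,0],[0,0,0,0],[0,0,0,0],[0,0,0,0]],
], grip=0.0, grip_force=40)

```text
clock: 13.67
position: [0.5473, 0.0247, 0.1145]
tool_rot: [3.132, 0.592, -2.946]
force: [-4.2, -1.1, 8.0]
grip_width: 0.0111
finger_force: 44.4
```

Run:
```python
from h import *
s=bot.observe();print(np.round(juyn(s["position"]),4),s["force"],s["grip_width"],s["finger_force"],np.round(s["qpos"],2))
```

```text
[ 0.0006 -0.0006  0.0295] [-4.23572093 -1.12841325  8.01334425] 0.011106652977211516 44.41476881504059 [ 0.43  0.55 -0.69  2.35  2.34  0.37 -0.6 ]
```

Emit:
carry_out([
  [[0,0,-0.004,0],[0,0,-0.008,0],[0,0,-0.012,0],[0,0,-0.015,0],[0,0,-0.015,0],[0,0,-0.015,0]],
])

```text
clock: 14.17
position: [0.539, 0.0229, 0.1267]
tool_rot: [3.131, 0.592, -2.946]
force: [0.5, 0.6, -1.8]
grip_width: 0.0113
finger_force: 42.9
```

Run:
```python
from h import *
s=bot.observe();print(np.round(juyn(s["position"]),4),s["force"],s["grip_width"])
d,M=goto(jw(P,0,.026,.044),.019);print(np.round(d,4))
```

```text
[ 0.0007 -0.0008  0.0443] [ 0.49533805  0.59028703 -1.81403597] 0.01130938530679299
clk 14.17 tcp [0.539  0.0229 0.1267] rot [ 3.131  0.592 -2.946]
[0.0006 0.0268 0.0196]
```

Emit:
carry_out([
  [[0,0.004,0,0],[0,0.009,0,0],[0,0.014,0,0],[0,0.019,0,0],[0,0.024,0,0],[0,0.0265,0,0],[0,0.0265,0,0],[0,0.0265,0,0]],
])

```text
clock: 14.83
position: [0.5337, 0.0494, 0.1267]
tool_rot: [3.131, 0.592, -2.946]
force: [0.1, 0.7, -1.9]
grip_width: 0.0116
finger_force: 42.9
```

Run:
```python
from h import *
s=bot.observe();print(np.round(juyn(s["position"]),4),s["force"],s["grip_width"])
d,M=goto(jw(P,0,.026,.044),.019);print(np.round(d,4))
f=bot.grab_frame("wrist");cv2.imwrite("pics/w3.png",f["pixels"][:300,:,::-1])
```

```text
[0.0006 0.0262 0.0444] [ 0.07406959  0.71543729 -1.92247276] 0.011622260896285961
clk 14.83 tcp [0.5337 0.0494 0.1267] rot [ 3.131  0.592 -2.946]
[ 0.0006 -0.0002  0.0194]
```

View pics/w3.png

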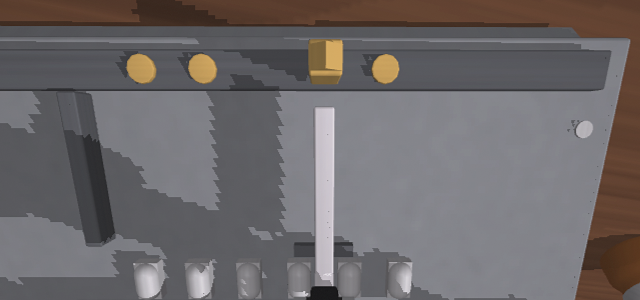

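The blade at (325,108) lines up with the post at (326,62), and the tongue sits over the gap between the teeth at x = 300 and 350. Lowering and releasing.

Emit:
carry_out([
  [[0,0,0.004,0],[0,0,0.008,0],[0,0,0.012,0],[0,0,0.015,0],[0,0,0.015,0],[0,0,0.015,0]],
])

```text
clock: 15.38
position: [0.5422, 0.0509, 0.1143]
tool_rot: [3.131, 0.592, -2.946]
force: [-7.6, -1.2, 12.2]
grip_width: 0.0113
finger_force: 45.7
```

Emit:
carry_out([
  [[0,0,0,0],[0,0,0,0],[0,0,0,0],[0,0,0,0]],
], grip=0.05)

```text
clock: 15.72
position: [0.542, 0.0508, 0.1141]
tool_rot: [3.131, 0.592, -2.946]
force: [0.7, 0.4, -0.8]
grip_width: 0.0503
finger_force: 0.0
```

Emit:
carry_out([
  [[0,0,-0.03,0],[0,0,-0.06,0],[-0.005,0.02,-0.085,0],[-0.01,0.05,-0.1,0],[-0.02,0.08,-0.1,0],[-0.03,0.1,-0.1,0],[-0.03,0.1,-0.1,0],[-0.03,0.1,-0.1,0]],
])

```text
clock: 16.38
position: [0.492, 0.145, 0.2159]
tool_rot: [3.13, 0.594, -2.942]
force: [0.3, 0.7, -0.1]
grip_width: 0.0501
finger_force: 0.0
```

Run:
```python
from h import *
d,M=goto(jw(P,.031,.125,.075),.019);print(np.round(d,4));s=bot.observe();T=toolR(P[2],False)
print(np.degrees(R.from_matrix(M.T@T).as_rotvec()),np.round(juyn(s["position"]),4),np.round(s["qpos"],2))
f=bot.grab_frame("wrist");cv2.imwrite("pics/w4.png",f["pixels"][...,::-1])
for q in ((.031,.125,.075),(0,.026,.044),(0,.026,.055)):print(proj(f,jw(P,*q)))
for l in("knob_grip","stop_grip"):
  r=bot.spot_point(f,l);print(l,[(a["position"],a["conf"]) for a in r[:2]])
```

```text
clk 16.38 tcp [0.492  0.145  0.2159] rot [ 3.13   0.594 -2.942]
[ 0.0013 -0.0039  0.0744]
[ 0.83445826 -0.99504604  0.25186255] [0.0332 0.1281 0.1304] [-0.07  0.21 -0.48  2.37  1.53  0.26 -0.19]
[316.17519062 262.76682997]
[154.05120863 197.72759868]
[146.28752842 201.3197788 ]
knob_grip [([319.2, 260.8], 0.72)]
stop_grip [([155.3, 194.1], 0.68), ([317.8, 261.7], 0.24)]
```

View pics/w4.png

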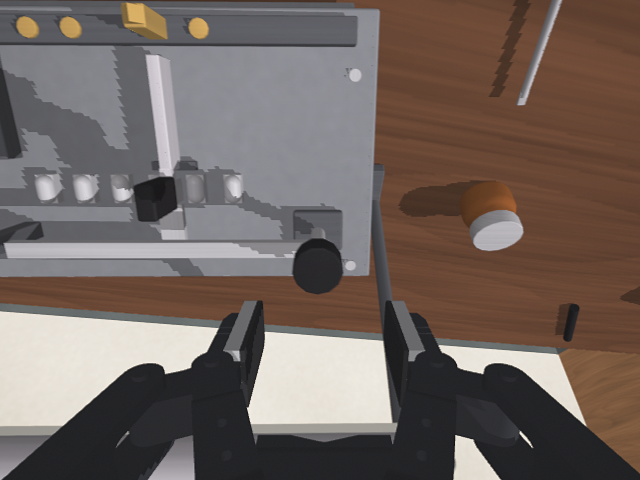

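The stop is seated: tab at (155,194) against a seated projection of (154,198). The knob is at (318,262). I close the fingers and push the knob in.

Emit:
carry_out([
  [[0.002,-0.003,0.01,0],[0.002,-0.003,0.02,0],[0.002,-0.003,0.025,0],[0.002,-0.003,0.025,0],[0.002,-0.003,0.025,0],[0.002,-0.003,0.03,0],[0.002,-0.003,0.038,0]],
], grip=0.0)

```text
clock: 17.12
position: [0.5117, 0.1422, 0.1828]
tool_rot: [3.132, 0.593, -2.947]
force: [1.2, -1.0, 0.1]
grip_width: 0.0002
finger_force: 0.0
```

Emit:
carry_out([
  [[0,0,0.004,0],[0,0,0.008,0],[0,0,0.012,0],[0,0,0.016,0],[0,0,0.02,0],[0,0,0.023,0],[0,0,0.026,0],[0,0,0.026,0],[0,0,0.026,0]],
])

```text
clock: 17.87
position: [0.5259, 0.1462, 0.1606]
tool_rot: [3.131, 0.592, -2.946]
force: [-1.9, -0.9, 4.0]
grip_width: 0.0
finger_force: 2.2
```

Run:
```python
from h import *
s=bot.observe();print(np.round(juyn(s["position"]),4),s["force"],s["grip_width"],np.round(s["qpos"],2))
```

```text
[0.0289 0.1227 0.0659] [-1.91256572 -0.93473307  4.0499481 ] 4.724172735580618e-05 [ 0.01  0.4  -0.56  2.34  1.94  0.37 -0.55]
```

Contact force is only about 4 N at n = 0.066. I push a few mm further to be sure of the end stop.

Emit:
carry_out([
  [[0,0,0.002,0],[0,0,0.003,0],[0,0,0.003,0],[0,0,0.003,0]],
])

```text
clock: 18.2
position: [0.5267, 0.1467, 0.1594]
tool_rot: [3.132, 0.594, -2.944]
force: [-40.6, -12.4, 58.2]
grip_width: 0.0002
finger_force: 36.4
```

That is the hard stop. Retreating, then checking.

Emit:
carry_out([
  [[0,0,-0.01,0],[0,0,-0.04,0],[0,0,-0.075,0],[0,0,-0.1,0],[0,0,-0.1,0],[0,0,-0.1,0]],
])

```text
clock: 18.7
position: [0.4723, 0.1351, 0.2431]
tool_rot: [3.13, 0.594, -2.946]
force: [-0.2, 1.0, 0.3]
grip_width: -0.0005
finger_force: 0.0
```

Run:
```python
from h import *
s=bot.observe();print(s["clock"],np.round(juyn(s["position"]),4),s["force"])
f=bot.grab_frame("wrist");cv2.imwrite("pics/w5.png",f["pixels"][...,::-1])
for q in ((.031,.125,.055),(.031,.125,.075),(0,.026,.044)):print(proj(f,jw(P,*q)))
for l in("knob_grip","stop_grip"):
  r=bot.spot_point(f,l);print(l,[(a["position"],a["conf"]) for a in r[:2]])
```

```text
18.7 [0.0315 0.1221 0.1649] [-0.15669813  1.01047263  0.25346218]
[325.44662676 237.41927116]
[325.96386256 246.3803221 ]
[183.72653061 191.00803994]
knob_grip [([326.1, 236.8], 0.93)]
stop_grip [([183.5, 190.9], 0.6)]
```

View pics/w5.png

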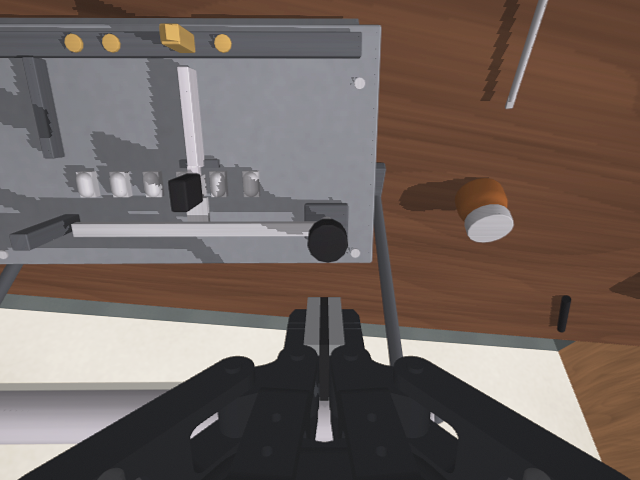

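The knob at (326,237) matches the fully-in projection (325,237). The stop at (184,191) matches the seated projection at y = +26. The gripper is clear of everything.

```bash
python3 -c "
from workcell import bot
print(bot.job_done())"
```

```text
the job is handed in; nothing more can be done
None
```

I pulled the knob out, moved the stop into the y = +26 notch in line with the tall post, pushed the knob fully back in, let go of everything and handed the job in at about 19 s; I saw no contact with the multimeter, screwdriver, jar or circuit board.

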